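Coating gauge on a boxed painted panel

TASK

A small painted panel lies on a sloping rest inside the cardboard carton, under two half-raised flaps. First fold both flaps right back, well past upright; then take the pen gauge out of its grey holder and press its sprung tip lightly inside the red ring on the painting, holding the gauge square to the sloping panel with the plunger about half way in. Touch the painting only with the gauge and never press hard, leave the jar, the spool and the pumice block where they are, and finish while still holding the gauge there, without letting go.

Things in the scene. Friction and masses are not known exactly. Their poses are not given: they have to be found in the camera images.
- carton: Brown cardboard carton, fixed to the bench, outside 198 (x) x 192 (y) x 78 mm high, board 4 mm. Origin: centre of its underside, on the bench; z up, -x is the side towards the robot. Open at the top except for the two flaps.
- flap_left (a joint): Angle of the flap hinged on the carton's +y rim (rad): 0 = level over the carton, 1.57 = upright, 2.7 = stop, folded outward. Starts at 0.75 to 1.1, leaving a gap of 55 mm or more between the flaps' free edges, into which closed fingers fit to sweep it outward from within. Board 190 (along x) x 88 x 3 mm; a stiff crease (0.03 N m) holds it where it is left.
- flap_right (a joint): The same for the flap hinged on the carton's -y rim.
- flap_left_hinge (a point): Middle of the left flap's hinge line, on the +y rim of the carton at 79.5 mm above the bench; the hinge line runs along the carton's x. Axes are those of the carton.
- flap_right_hinge (a point): Middle of the right flap's hinge line, on the -y rim, likewise.
- panel: Painted wooden panel, 126 x 112 x 8 mm, on a sloping rest in the carton that does not give. The side towards the carton's -y wall is raised by 0.20 to 0.36 rad, so the painting faces up and towards the carton's +y side. Origin: underside at the lower edge, about 18 mm above the bench; x up the slope (panel from 4 to 130 mm), z square out of the painted face, which is at z = 8 mm.
- spot (a point): Centre of the red ring (inner radius 9 mm, outer 13 mm, flat) on the painted face; lies on the surface. z axis: square out of the painting; x up the slope. 66 mm up the panel and 12 mm to +y of its middle.
- holder: Grey block, fixed, 64 x 64 x 70 mm, with an upright hole of 18 mm in the middle of its top, 64 mm deep, in which the gauge stands. Origin: centre of its underside.
- gauge: Loose pen gauge, 0.12 kg, upright in the holder. z up the handle, x and y square to its flats. Dark handle 22 x 22 mm from z = 4 to 95 mm, orange top; orange collar, radius 15 mm, z = 0 to 4 mm, its underside (the origin) resting on the holder; below it a metal nose, radius 7, to z = -40, and a white plunger, radius 3, to z = -58. Grip it near z = 70; lift 60 mm to clear.
- plunger (a joint): How far the plunger is pushed into the gauge (m): 0 = out, 0.014 = stop. Spring 200 N/m with 0.6 N at the start: 7 mm in takes 2.0 N, 14 mm takes 3.4 N; beyond that the force rises steeply.
- gauge_tip (a point): Round end of the plunger, on the gauge's axis, 58 mm below the gauge's origin when out; it moves with the plunger. z axis as the gauge's.
- pigment_jar: Bystander: glass jar of pigment with a grey lid, 56 mm across, 54 mm high, loose. Origin: centre of its underside.
- thread_spool: Bystander: wooden spool of cream thread, 33 mm across, 40 mm high, loose, standing. Origin: centre of its underside.
- pumice: Bystander: grey pumice block, 31 x 68 x 24 mm, loose. Origin: centre of its underside.
Mind the look-alikes: they are no part of the job. Of the things that look like the gauge, the smallest one is meant.

How it is judged:
By the outcome, as a careful person would: the job done as asked, in the order asked, and still so for the second after the job is handed in, while the arm keeps its last pose, push and grip.
It also fails if it takes over 64 s, if anything falls off the work surface, if the arm or the gripper's body presses on something with over 40 N, if the wrist force passes 120 N, or if a joint passes its speed limit or range.

ROBOT

A 6-joint arm with a two-finger parallel gripper is mounted at the origin on a cart in front of the work surface, level with it; the furniture and walls round the work are solid. World frame = base frame: x ahead of the robot, y to its left, z up, the work surface at z = 0. Lengths are in mm, angles in degrees, forces in N, time in s.
With the tool pointing down it reaches from about 325 to 925 mm from the base axis. Payload 3.1 kg.
Tool frame: the origin (TCP) lies at the very end of the fingers, on their centre line; the grasp point (between the pads) lies grasp_offset behind it (grasp_offset is the distance from the TCP to the grasp point, in mm); z points along the fingers, y is the line along which they close (so a half turn about z gives the same grasp; the last joint's range is limited). The gripper opens to 85 mm and grips with 20 to 120 N. Pads are 22 mm wide; open, the fingers measure 114 mm over their backs; the gripper's body (76 mm by 85 mm) begins 54 mm behind the grasp point. The pads swing forward as they close: fully open they stand 13 mm farther back than shut.
Start: joints at [-80.684, 12.427, 92.441, -0, 75.132, -6.429], TCP at [169.618, -601.556, 231.3] pointing down, gripper open.
Joint ranges: [-157.48, 157.48], [-44.54, 120.13], [17.64, 146.25], [-64.5, 244.5], [7.68, 150.69], [-147.95, 147.95]. Speed limits (degrees/s): [159.86, 159.86, 180, 180, 180, 180].

INTERFACE

Orientations are given as [roll, pitch, yaw] about the fixed x, y, z axes, in that order (R = Rz(yaw) Ry(pitch) Rx(roll)).
In Python, from station import * gives the robot as it stands. Calls block until the motion is done:
- goto(position, orientation): joint-space move of the TCP to a pose.
- move_l(position, attitude=None, speed=150): straight line of the TCP; attitude=None keeps the orientation; speed is the mean speed in mm/s.
- move_j(angles): joint-space move.
- grip(opening, squeeze=None): finger opening in mm; squeeze is the grip in N (None keeps the last); returns when the fingers have stopped.
- wait(seconds).
- solve_ik(position, orientation): joint angles nearest the present ones, or None.
- get_obs(): the state.
- get_image(name): name is "side" or "top" or "wrist"; returns the picture (400x640x3 uint8, red, green, blue); there is no depth.
- get_calibration(name): a dict with "fx", "fy", "cx", "cy" (pixels), "D" ([k1, k2, p1, p2, k3] as OpenCV has them; the pictures are not rectified), "R" (3x3) and "t" (3): a world point X has camera coordinates R X + t; the wrist camera has in their place "mount" (4x4, takes a point from camera to tool coordinates, whose origin is the TCP and whose axes are the flange's). Camera axes: x right, y down, z forward; pixel columns grow to the right and rows downward; lengths in mm; the calibration is good to about 2 mm. A picture is of the moment at which its call begins: read the wrist's pose just before it. get_calibration takes no time and is no camera call.
A pose or a line that the arm cannot do raises Unreachable and nothing moves.
- sign_off(): hands the job in; it is judged then, once.
Trained networks look in the newest picture that a camera, given by its name, has taken for a name from the list of things; names that differ only in an ending like _2 or _b are one class to them, and where a whole thing is asked for, a point or a joint stands for the part that bears it (a point fixed in the world has none). Each returns a list of dicts, best first, with "score" (0 to 1); they miss things now and then, are a little off and sometimes report something else, mostly with a low value. They report only what shows in the picture. A call takes as long as a camera call. They do not tell look-alikes from the thing itself.
- spot_in(name, camera): "extent" ([centre column, centre row, width, height] in pixels, round what is visible of it).
- regions_of(name, camera): "region" (400x640 bool, what is visible of it) and "extent" ([centre column, centre row, width, height] in pixels, round what is visible of it).
The state is a dict: "t": time; "joint_pos": joint angles; "qvel": joint speeds; "effort": joint torques, N m; "tcp_pos": TCP position; "ee_rot": TCP orientation; "wrist_force": force on the tool from outside, world axes, zero at the start; "moment": the same for the moment, N m; "grip_width": finger opening in mm; "grip_force": force on a finger pad.
Only numpy, scipy, OpenCV 4.12 (cv2) and the standard library are available. Lean on these libraries where they do the work, as an engineer would, in place of code of your own. Each camera call takes 0.05 s, during which the arm holds its last target. There are 200 camera calls.

## Working session

There is one attempt and no reset: what is moved stays moved. The work goes in short steps, each a Python script; the robot and the scene stay as the last script left them, time stands still between calls to the robot, and variables do not carry over. Pictures are saved under pics/ and viewed, at most 10 in all, crops included, and the job is handed in when it is done.

```bash
ls; mkdir -p pics
python3 - <<'E'
from station import *
import cv2,numpy as np
o=get_obs(); print(o['t'],o['tcp_pos'],o['ee_rot'],o['grip_width'])
for c in ['top','side']:
    im=get_image(c); cv2.imwrite(f'pics/{c}0.png',im[:,:,::-1])
    k=get_calibration(c); print(c,{a:np.round(b,4).tolist() for a,b in k.items()})
    for n in ['carton','flap_left','flap_right','panel','spot','holder','gauge','pigment_jar','thread_spool','pumice']:
        try: print(n,[(round(d['score'],2),np.round(d['extent']).tolist()) for d in spot_in(n,c)][:4])
        except Exception as e: print(n,e)
print(get_calibration('wrist'))
E
```

```text
pics
0.0 [ 169.51475182 -600.72006114  229.94369024] [-1.79861181e+02 -1.85056696e-02  1.57449331e+01] 85.07868708389519
top {'fx': 502.6186, 'fy': 502.6186, 'cx': 315.7263, 'cy': 194.2009, 'D': [-0.0534, 0.0, 0.0, 0.0, 0.0], 'R': [[-0.0258, -0.9995, -0.0174], [-0.9836, 0.0285, -0.1782], [0.1786, 0.0125, -0.9838]], 't': [61.7844, 545.9209, 1323.3127]}
carton [(0.81, [411.0, 170.0, 80.0, 91.0])]
flap_left [(0.61, [388.0, 165.0, 24.0, 73.0])]
flap_right [(0.6, [439.0, 169.0, 18.0, 75.0])]
panel [(0.94, [415.0, 176.0, 35.0, 43.0])]
spot [(0.94, [416.0, 174.0, 33.0, 39.0])]
holder [(0.97, [223.0, 202.0, 31.0, 26.0])]
gauge [(0.95, [183.0, 194.0, 27.0, 23.0]), (0.76, [219.0, 198.0, 15.0, 14.0]), (0.5, [257.0, 217.0, 21.0, 21.0])]
pigment_jar [(0.78, [293.0, 152.0, 21.0, 22.0])]
thread_spool [(0.64, [296.0, 239.0, 11.0, 14.0])]
pumice [(0.89, [235.0, 164.0, 32.0, 10.0]), (0.53, [387.0, 164.0, 25.0, 72.0])]
side {'fx': 464.0346, 'fy': 464.0346, 'cx': 325.2977, 'cy': 204.9036, 'D': [-0.0972, 0.0, 0.0, 0.0, 0.0], 'R': [[-0.9806, -0.1946, 0.0222], [-0.132, 0.573, -0.8088], [0.1447, -0.7961, -0
[... 441 characters left out ...]
32.0, 160.0, 88.0, 80.0])]
pigment_jar [(0.78, [273.0, 229.0, 25.0, 30.0])]
thread_spool [(0.63, [380.0, 248.0, 15.0, 26.0])]
pumice [(0.61, [262.0, 285.0, 18.0, 29.0])]
{'fx': 306.1413086021842, 'fy': 306.1413086021842, 'cx': 320.5378698511858, 'cy': 197.0497498020862, 'D': array([-0.02648372,  0.        ,  0.        ,  0.        ,  0.        ]), 'mount': array([[ 1.30749284e-03, -9.64561867e-01, -2.63853547e-01,
         6.62780457e+01],
       [ 9.99999135e-01,  1.22430560e-03,  4.79710100e-04,
         8.20688344e-01],
       [-1.39672694e-04, -2.63853946e-01,  9.64562634e-01,
        -1.42183505e+02],
       [ 0.00000000e+00,  0.00000000e+00,  0.00000000e+00,
         1.00000000e+00]])}
```

Run:
```python
import cv2,numpy as np
a=cv2.imread('pics/top0.png')[110:260,150:470]; b=cv2.imread('pics/side0.png')[80:350,230:420]
cv2.imwrite('pics/v1.png',cv2.resize(a,(800,375),interpolation=cv2.INTER_CUBIC))
cv2.imwrite('pics/v2.png',cv2.resize(b,None,fx=2.2,fy=2.2,interpolation=cv2.INTER_CUBIC))
```

```text
(no output)
```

View pics/v1.png

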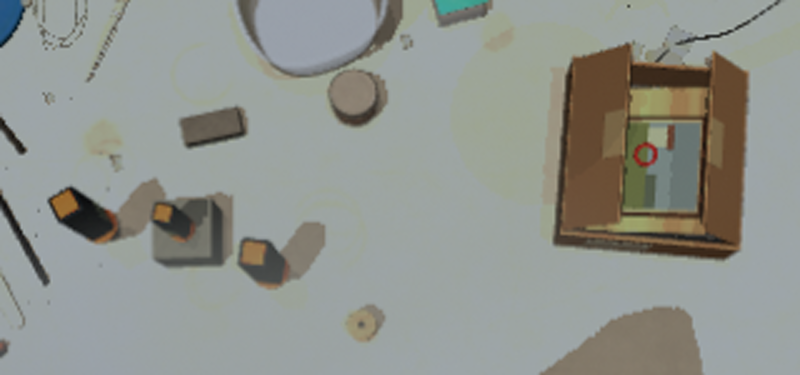

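View pics/v2.png

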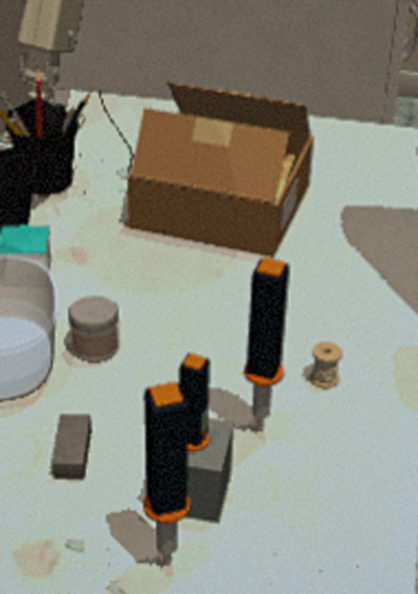

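Top view: the small gauge is in the grey block (219,198). The two taller look-alikes are at (183,194) and (257,217). The carton is at (411,170), with the ring at about (408,172). Next I compute rough positions, then look with the wrist camera.

```bash
cat > h.py <<'E'
from station import *
import cv2,numpy as np
from scipy.spatial.transform import Rotation as Rot
def campose(c,obs=None):
    """returns K,D,R,t world->cam"""
    k=get_calibration(c); K=np.array([[k['fx'],0,k['cx']],[0,k['fy'],k['cy']],[0,0,1.]])
    if c!='wrist': return K,np.array(k['D']),np.array(k['R']),np.array(k['t'])
    T=np.eye(4); T[:3,:3]=Rot.from_euler('xyz',obs['ee_rot'],degrees=True).as_matrix(); T[:3,3]=obs['tcp_pos']
    V=np.linalg.inv(T@k['mount']); return K,np.array(k['D']),V[:3,:3],V[:3,3]
def on_plane(px,cam,z):
    K,D,R,t=cam
    n=cv2.undistortPoints(np.array(px,float).reshape(-1,1,2),K,D).reshape(-1,2)
    d=np.c_[n,np.ones(len(n))]@R; c=-R.T@t
    return c+d*((z-c[2])/d[:,2])[:,None]
def proj(P,cam):
    K,D,R,t=cam
    return cv2.projectPoints(np.array(P,float).reshape(-1,3),cv2.Rodrigues(R)[0],t,K,D)[0].reshape(-1,2)
E
python3 - <<'E'
from h import *
c=campose('top')
print('off',grasp_offset)
for n,p,z in [('cart',(411,170),78),('hold',(223,202),60),('gtop',(215,195),165),('ring',(408,171.5),45),('jar',(293,152),50),('spool',(296,239),35),('pum',(235,162),24),('tall1',(176,191),200),('tall2',(251,211),200)]: print(n,on_plane([p],c,z).round())
p=on_plane([(411,170)],c,78)[0]
for yaw in (-90,-45,0,45,90): print(yaw,solve_ik([p[0]-20,p[1],330],[180,0,yaw]))
E
```

```text
off 18.700000000000003
cart [[ 601. -212.   78.]]
hold [[531. 299.  60.]]
gtop [[532. 298. 165.]]
ring [[ 605. -209.   45.]]
jar [[668. 107.  50.]]
spool [[428. 104.  35.]]
pum [[651. 273.  24.]]
tall1 [[538. 387. 200.]]
tall2 [[483. 203. 200.]]
-90 None
-45 [-2.65322013e+01  8.13069836e+00  8.68753688e+01 -2.54444375e-14
  8.49939328e+01  1.08467799e+02]
0 [-2.65322013e+01  8.13069836e+00  8.68753688e+01 -2.54444375e-14
  8.49939328e+01  6.34677987e+01]
45 [-2.65322013e+01  8.13069836e+00  8.68753688e+01 -2.54444375e-14
  8.49939328e+01  1.84677987e+01]
90 [-26.5322013    8.13069836  86.87536881   0.          84.99393283
 -26.5322013 ]
```

Run:
```python
from h import *
goto([570,-210,330],[180,0,0]); grip(0,40)
o=get_obs(); im=get_image('wrist'); cv2.imwrite('pics/w1.png',im[:,:,::-1]); print(o['t'],o['tcp_pos'],o['ee_rot'],o['grip_width'])
for n in ['carton','flap_left','flap_right','panel','spot']:
    print(n,[(round(d['score'],2),np.round(d['extent']).tolist()) for d in spot_in(n,'wrist')][:3])
np.save('w1.npy',np.r_[o['tcp_pos'],o['ee_rot']])
```

```text
3.9083 [ 570.02892905 -209.95407111  330.04196593] [ 1.79998623e+02 -1.49760800e-03  8.12996065e-03] 0.3999199279902561
carton [(0.91, [326.0, 143.0, 168.0, 192.0]), (0.51, [380.0, 149.0, 60.0, 178.0])]
flap_left [(0.56, [268.0, 143.0, 48.0, 184.0])]
flap_right [(0.55, [378.0, 150.0, 61.0, 180.0])]
panel [(0.56, [324.0, 149.0, 87.0, 94.0])]
spot [(0.9, [322.0, 149.0, 84.0, 95.0]), (0.34, [14.0, 189.0, 25.0, 48.0])]
```

View pics/w1.png

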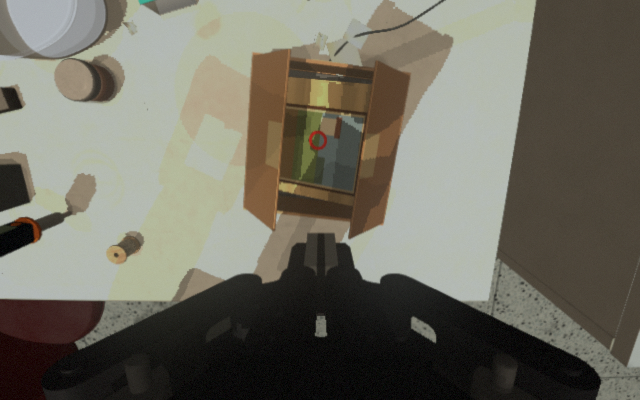

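Run:
```python
from h import *
w=np.load('w1.npy'); c=campose('wrist',dict(tcp_pos=w[:3],ee_rot=w[3:]))
P=on_plane([(252,54),(245,207),(411,73),(385,222)],c,79.5); print(P.round(1)); print('centre',P.mean(0).round(1))
for a,b in((0,1),(2,3)): d=P[a]-P[b]; print(np.linalg.norm(d),np.degrees(np.arctan2(d[1],d[0])))
for z in (140,150):
  print(on_plane([(289,50),(275,230),(374,64),(350,237)],c,z).round(1))
im=cv2.imread('pics/w1.png')[40:245,230:430]
cv2.imwrite('pics/w1c.png',cv2.resize(im,None,fx=2.9,fy=2.9,interpolation=cv2.INTER_CUBIC))
```

```text
[[ 705.  -129.5   79.5]
 [ 515.1 -109.5   79.5]
 [ 684.2 -319.8   79.5]
 [ 494.  -298.9   79.5]]
centre [ 599.6 -214.4   79.5]
190.94638159949224 -5.985911018885305
191.32456190044027 -6.267283143513882
[[ 698.1 -179.3  140. ]
 [ 506.  -158.2  140. ]
 [ 685.2 -264.9  140. ]
 [ 497.4 -245.5  140. ]]
[[ 696.3 -180.2  150. ]
 [ 509.9 -159.8  150. ]
 [ 683.7 -263.2  150. ]
 [ 501.6 -244.5  150. ]]
```

View pics/w1c.png

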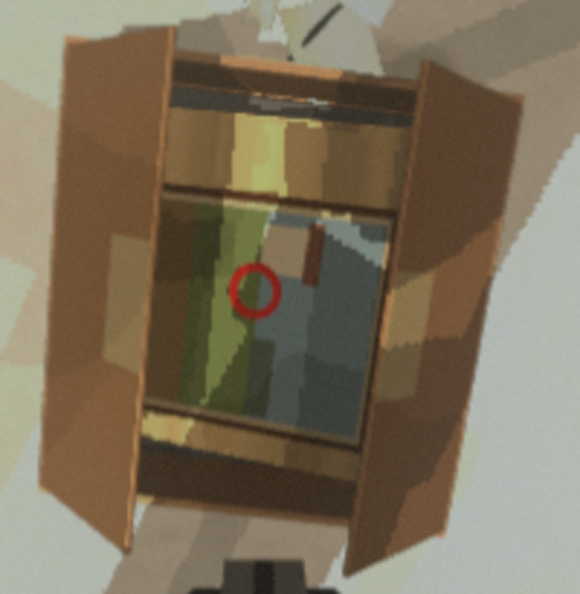

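The carton centre is at (599.6, -214.4) with yaw -6.1°, and the gap between the flaps is about 83 mm. I'll sweep the flaps now.

```bash
cat >> h.py <<'E'
YAW=-6.1; CC=np.array([599.6,-214.4])
Rc=Rot.from_euler('z',YAW,degrees=True).as_matrix()
def cw(x,y,z): return list(Rc@[x,y,z]+[*CC,0])
E
python3 - <<'E'
from h import *
A=[180,0,YAW]
goto(cw(0,0,200),A); move_l(cw(0,0,125),speed=200)
for s in (1,-1):
    move_l(cw(0,s*(95+15-12),125),speed=130)
    for th in (2.0,2.2,2.4,2.55): move_l(cw(0,s*(95-52*np.cos(th)-12),79.5+52*np.sin(th)),speed=90)
    print(get_obs()['wrist_force'].round(1) if hasattr(get_obs()['wrist_force'],'round') else get_obs()['wrist_force'])
    move_l(cw(0,s*90,150),speed=200)
    if s==1: move_l(cw(0,0,125),speed=200)
grip(85)
move_l(cw(-30,0,330),speed=300)
o=get_obs(); im=get_image('wrist'); cv2.imwrite('pics/w2.png',im[:,:,::-1]); print(o['t'],o['tcp_pos'],o['ee_rot'])
np.save('w2.npy',np.r_[o['tcp_pos'],o['ee_rot']])
E
```

```text
[-0.3 -0.1  0.6]
[-0.   1.3  0.6]
12.2667 [ 569.07399227 -211.19995727  328.18986523] [-1.79975662e+02  1.36113216e-01 -6.10259433e+00]
```

View pics/w2.png

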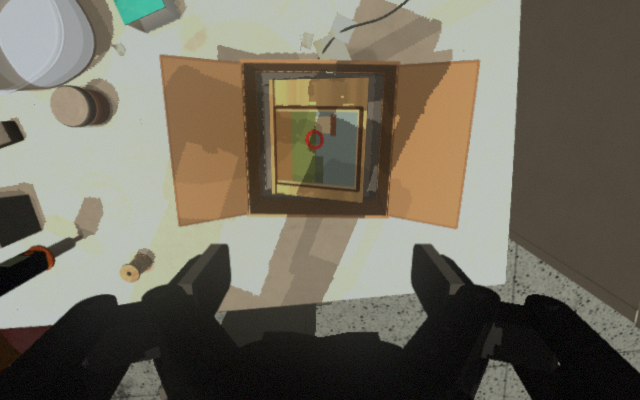

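Run:
```python
from h import *
crops=[]
for i,(x,y,z) in enumerate([(-45,90,240),(-45,-90,240)]):
    goto(cw(x,y,z),[180,0,YAW]); wait(0.2)
    o=get_obs(); im=get_image('wrist'); cv2.imwrite(f'pics/p{i}.png',im[:,:,::-1]); np.save(f'p{i}.npy',np.r_[o['tcp_pos'],o['ee_rot']])
    cam=campose('wrist',o)
    u=proj(cw(0,0,45),cam)[0].astype(int); r=regions_of('panel','wrist'); print([(d['score'],d['extent']) for d in r])
    hsv=cv2.cvtColor(im,cv2.COLOR_RGB2HSV); m=(((hsv[...,0]<6)|(hsv[...,0]>174))&(hsv[...,1]>150)&(hsv[...,2]>90)).astype(np.uint8)
    n,l,s,c=cv2.connectedComponentsWithStats(m); print(u,[(s[j].tolist(),c[j].round(1).tolist()) for j in range(1,n) if s[j][4]>15])
    x0,y0=max(u[0]-80,0),max(u[1]-80,0); print('crop',x0,y0); crops.append(cv2.resize(im[y0:y0+160,x0:x0+160,::-1],(400,400),interpolation=cv2.INTER_CUBIC))
cv2.imwrite('pics/pc.png',np.hstack(crops)); print(get_obs()['t'])
```

```text
[(0.74, [400.1, 145.8, 123.1, 105.7])]
[399 136] [([382, 124, 24, 24, 199], [393.6, 135.0])]
crop 319 56
[(0.65, [237.2, 143.6, 107.9, 112.3])]
[238 134] [([221, 122, 20, 24, 174], [230.7, 133.4])]
crop 158 54
14.2417
```

View pics/pc.png

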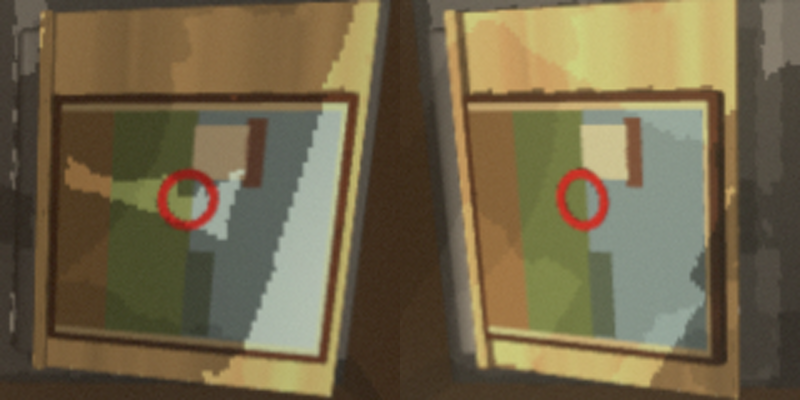

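```bash
cat > fit.py <<'E'
from h import *
from scipy.optimize import least_squares
cams=[];obs=[]
C=[[(63,103),(347,102),(320,353),(54,327)],[(68,102),(307,104),(306,352),(89,333)]]
for i,(o,ring) in enumerate(zip([(319,56),(158,54)],[(393.6,135.0),(230.7,133.4)])):
    w=np.load(f'p{i}.npy'); cams.append(campose('wrist',dict(tcp_pos=w[:3],ee_rot=w[3:])))
    obs.append(np.vstack([np.array(C[i])/2.5+o-0.3,[ring]]))
def panel(p):
    a,yl,xo,zl,m,yaw=p[:6]
    ux=np.array([0,-np.cos(a),np.sin(a)]); uy=np.array([1,0,0]); n=np.array([0,np.sin(a),np.cos(a)])
    R=Rot.from_euler('z',yaw,degrees=True).as_matrix()
    loc=[(4+m,56-m),(130-m,56-m),(130-m,m-56),(4+m,m-56),(66,12)]
    P=np.array([np.array([xo,yl,zl])+u*ux+v*uy+8*n for u,v in loc])
    return P@R.T+[*CC,0],R@n,R@ux
def res(p):
    P=panel(p)[0]; return np.r_[*[(proj(P,c)-o).ravel() for c,o in zip(cams,obs)],(p[3]-18)/3,(p[5]-YAW)*.7]
if __name__=='__main__':
    s=least_squares(res,[.28,60,0,18,3,YAW],loss='soft_l1'); print(s.x.round(3),'cost',s.cost); print(res(s.x)[:20].reshape(2,5,2).round(1).tolist())
    cov=np.linalg.inv(s.jac.T@s.jac); print('sd',np.sqrt(np.diag(cov)).round(3))
    P,n,u=panel(s.x); print('spot',P[4].round(1),'n',n.round(3))
    A=[[],[]]
    for k in range(5):
        q=[cv2.undistortPoints(o[k].reshape(1,1,2),c[0],c[1]).reshape(2) for o,c in zip(obs,cams)]
        X=cv2.triangulatePoints(np.c_[cams[0][2],cams[0][3]],np.c_[cams[1][2],cams[1][3]],q[0],q[1]); print((X[:3]/X[3]).T.round(1))
    np.savez('fit.npz',spot=P[4],n=n,u=u,a=s.x[0])
E
python3 fit.py
```

```text
[  0.339  67.152 -10.367  18.613   4.582  -6.943] cost 4.3501501679273415
[[[-0.1, 0.1], [-0.0, 0.5], [-1.3, 0.1], [0.6, 0.8], [0.3, -0.0]], [[0.0, 0.2], [-0.5, -1.3], [1.4, 1.0], [-0.3, -1.5], [0.1, -0.6]]]
sd [0.019 0.558 0.441 1.574 0.437 0.379]
spot [ 602.1 -207.1   48.1] n [0.04  0.331 0.943]
[[ 648.  -158.2   29.3]]
[[ 634.1 -267.8   67.2]]
[[ 534.4 -254.5   72.7]]
[[ 544.9 -145.    27. ]]
[[ 601.8 -206.8   47.8]]
```

Run:
```python
from h import *
goto([491,290,340],[180,0,0]); wait(0.2)
o=get_obs(); im=get_image('wrist'); cv2.imwrite('pics/g.png',im[:,:,::-1]); np.save('g.npy',np.r_[o['tcp_pos'],o['ee_rot']]); print(o['t'],o['joint_pos'])
cam=campose('wrist',o)
for n in ['gauge','holder']: print([(round(d['score'],2),np.round(d['extent'],1).tolist()) for d in spot_in(n,'wrist')])
u=proj([531,299,100],cam)[0].astype(int)
x0,y0=max(u[0]-100,0),max(u[1]-80,0); print('crop',x0,y0)
cv2.imwrite('pics/gc.png',cv2.resize(im[y0:y0+150,x0:x0+200,::-1],(800,600),interpolation=cv2.INTER_CUBIC))
```

```text
16.5917 [ 2.34447879e+01  1.86041567e+00  9.25770729e+01 -4.62966043e-03
  8.55812141e+01  1.13514299e+02]
[(0.84, [311.4, 142.2, 23.4, 28.3]), (0.77, [227.5, 138.6, 71.8, 49.7]), (0.6, [397.6, 183.9, 57.2, 54.4]), (0.37, [329.6, 41.1, 52.6, 37.0]), (0.24, [603.7, 78.2, 66.8, 155.8])]
[(0.57, [311.5, 134.4, 46.2, 52.4])]
crop 211 56
```

View pics/gc.png

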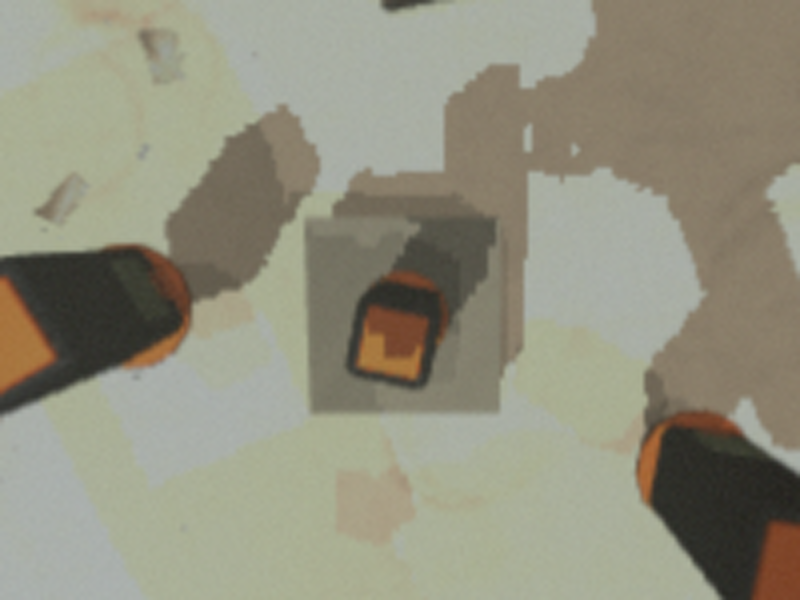

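Run:
```python
from h import *
w=np.load('g.npy'); c=campose('wrist',dict(tcp_pos=w[:3],ee_rot=w[3:]))
f=np.array([211,56])-.3
T=on_plane(np.array([(362,292),(440,305),(424,388),(348,375)])/4+f,c,165); print(T.round(1).tolist(),T.mean(0).round(1))
T2=on_plane(np.array([(370,304),(436,312),(420,384),(356,374)])/4+f,c,165); print('inset',T2.mean(0).round(1))
for Q in(T,T2):
  for a,b in((0,1),(1,2),(3,2),(0,3)):
    d=Q[b]-Q[a]; print(np.linalg.norm(d).round(1),np.degrees(np.arctan2(d[1],d[0])).round(1),end=' | ')
H=on_plane(np.array([(305,218),(495,216),(499,411),(310,412)])/4+f,c,70); print('\nholder',H.round(1).tolist(),H.mean(0).round(1))
F=np.load('fit.npz'); n=F['n']; sp=F['spot']
for yaw in range(-180,180,15):
  # tool z=-n, tool x close to heading yaw
  z=-n; x=np.array([np.cos(np.radians(yaw)),np.sin(np.radians(yaw)),0]); x-=z*(x@z); x/=np.linalg.norm(x)
  e=Rot.from_matrix(np.c_[x,np.cross(z,x),z]).as_euler('xyz',degrees=True)
  q=solve_ik(list(sp+n*102),list(e)); g=solve_ik([531,298,121],[180,0,yaw])
  print(yaw,None if q is None else np.round(q).tolist(),None if g is None else np.round(g).tolist())
```

```text
[[542.9, 307.9, 165.0], [539.7, 288.1, 165.0], [518.6, 292.3, 165.0], [522.0, 311.8, 165.0]] [530.8 300.  165. ]
inset [530.  299.5 165. ]
20.0 -99.3 | 21.4 168.9 | 19.9 -99.7 | 21.3 169.3 | 16.9 -96.8 | 18.7 167.2 | 16.7 -98.9 | 18.1 167.7 | 
holder [[562.0, 331.9, 70.0], [562.6, 270.2, 70.0], [499.1, 268.2, 70.0], [498.8, 331.9, 70.0]] [530.6 300.6  70. ]
-180 [-13.0, 18.0, 97.0, -22.0, 64.0, -93.0] [23.0, 17.0, 99.0, 0.0, 64.0, -67.0]
-165 [-13.0, 18.0, 97.0, -22.0, 64.0, -108.0] [23.0, 17.0, 99.0, 0.0, 64.0, -82.0]
-150 [-13.0, 18.0, 97.0, -22.0, 64.0, -122.0] [23.0, 17.0, 99.0, 0.0, 64.0, -97.0]
-135 [-13.0, 18.0, 97.0, -22.0, 64.0, -137.0] [23.0, 17.0, 99.0, 0.0, 64.0, -112.0]
-120 None [23.0, 17.0, 99.0, 0.0, 64.0, -127.0]
-105 None [23.0, 17.0, 99.0, 0.0, 64.0, -142.0]
-90 None None
-75 None None
-60 [-13.0, 18.0, 97.0, -22.0, 64.0, 145.0] None
-45 [-13.0, 18.0, 97.0, -22.0, 64.0, 130.0] None
-30 [-13.0, 18.0, 97.0, -22.0, 64.0, 115.0] [23.0, 17.0, 99.0, -0.0, 64.0, 143.0]
-15 [-13.0, 18.0, 97.0, -22.0, 64.0, 101.0] [23.0, 17.0, 99.0, -0.0, 64.0, 128.0]
0 [-13.0, 18.0, 97.0, 
[... 234 characters left out ...]
.0, -22.0, 64.0, 43.0] [23.0, 17.0, 99.0, -0.0, 64.0, 68.0]
60 [-13.0, 18.0, 97.0, -22.0, 64.0, 28.0] [23.0, 17.0, 99.0, -0.0, 64.0, 53.0]
75 [-13.0, 18.0, 97.0, -22.0, 64.0, 12.0] [23.0, 17.0, 99.0, -0.0, 64.0, 38.0]
90 [-13.0, 18.0, 97.0, -22.0, 64.0, -4.0] [23.0, 17.0, 99.0, -0.0, 64.0, 23.0]
105 [-13.0, 18.0, 97.0, -22.0, 64.0, -20.0] [23.0, 17.0, 99.0, -0.0, 64.0, 8.0]
120 [-13.0, 18.0, 97.0, -22.0, 64.0, -35.0] [23.0, 17.0, 99.0, -0.0, 64.0, -7.0]
135 [-13.0, 18.0, 97.0, -22.0, 64.0, -50.0] [23.0, 17.0, 99.0, 0.0, 64.0, -22.0]
150 [-13.0, 18.0, 97.0, -22.0, 64.0, -65.0] [23.0, 17.0, 99.0, 0.0, 64.0, -37.0]
165 [-13.0, 18.0, 97.0, -22.0, 64.0, -79.0] [23.0, 17.0, 99.0, 0.0, 64.0, -52.0]
```

Run:
```python
from h import *
A=[180,0,-11]; g=[530.5,299.8]
grip(52,60); goto([*g,250],A); move_l([*g,121.3],speed=150)
o=get_obs(); print(o['t'],o['wrist_force'],o['grip_width'])
grip(10,60); o=get_obs(); print(o['tcp_pos'],o['grip_width'],o['grip_force'],o['wrist_force'])
move_l([*g,200],speed=120); move_l([*g,370],speed=300); wait(.2)
o=get_obs(); print(o['t'],o['grip_width'],o['grip_force'],o['wrist_force'],o['moment'])
cv2.imwrite('pics/held.png',get_image('wrist')[:,:,::-1])
for c in('side','top'): cv2.imwrite(f'pics/held_{c}.png',get_image(c)[:,:,::-1]); print(c,[(round(d['score'],2),np.round(d['extent']).tolist()) for d in spot_in('gauge',c)])
```

```text
18.6583 [-0.7466654   0.44823197  0.21319677] 52.012190399764386
[531.42404127 300.23040708 122.69843466] 21.21415556724931 58.810129165649414 [0.40859562 0.61520192 4.1860902 ]
20.7583 21.010372519998572 59.16051149368286 [-0.7314923  -0.5597678  -1.41984553] [-0.01015925 -0.01299501 -0.00735246]
side [(0.88, [306.0, 294.0, 27.0, 79.0]), (0.79, [320.0, 164.0, 17.0, 75.0]), (0.71, [351.0, 233.0, 22.0, 77.0])]
top [(0.69, [181.0, 194.0, 21.0, 19.0]), (0.62, [256.0, 218.0, 19.0, 22.0])]
```

```bash
cat >> h.py <<'E'
F=np.load('fit.npz'); N=F['n']; SP=F['spot']; L=109.3
def att(yaw=-11):
    z=-N; x=np.array([np.cos(np.radians(yaw)),np.sin(np.radians(yaw)),0]); x-=z*(x@z); x/=np.linalg.norm(x)
    return list(Rot.from_matrix(np.c_[x,np.cross(z,x),z]).as_euler('xyz',degrees=True))
E
python3 - <<'E'
from h import *
goto(list(SP+N*(L+130)),att()); move_l(list(SP+N*(L+25)),speed=200); wait(.3)
o=get_obs(); print(o['t'],o['tcp_pos'],o['ee_rot'],o['wrist_force'],SP+N*(L+25))
im=get_image('wrist'); cam=campose('wrist',o); R=Rot.from_euler('xyz',o['ee_rot'],degrees=True).as_matrix()
tip=o['tcp_pos']+R[:,2]*L; np.save('n.npy',np.r_[o['tcp_pos'],o['ee_rot']]); cv2.imwrite('pics/n.png',im[:,:,::-1])
P=proj([SP,tip],cam); print('spot px',P[0],'tip px',P[1])
s=get_image('side'); ps=proj([SP,tip],campose('side')); print('side',ps); cv2.imwrite('pics/ns.png',s[:,:,::-1])
x0,y0=int(P[0][0])-66,int(P[0][1])-90; print(x0,y0)
a=cv2.resize(im[y0:y0+150,x0:x0+133,::-1],(532,600),interpolation=cv2.INTER_CUBIC)
u=ps[0].astype(int); b=cv2.resize(s[u[1]-90:u[1]+60,u[0]-33:u[0]+34,::-1],(268,600),interpolation=cv2.INTER_CUBIC); print(u[0]-33,u[1]-90)
cv2.imwrite('pics/nc.png',np.hstack([a,b]))
E
```

```text
23.6 [ 608.54792055 -162.53412266  176.43171813] [160.58786378  -1.43272675 -10.5229914 ] [-0.26674605 -0.87880768 -2.72039823] [ 607.54359954 -162.68238627  174.76898681]
spot px [319.39140388 188.98152696] tip px [319.55648443 194.88005797]
side [[329.26565752 159.80923181]
 [328.17449472 153.59018683]]
253 98
296 69
```

View pics/nc.png

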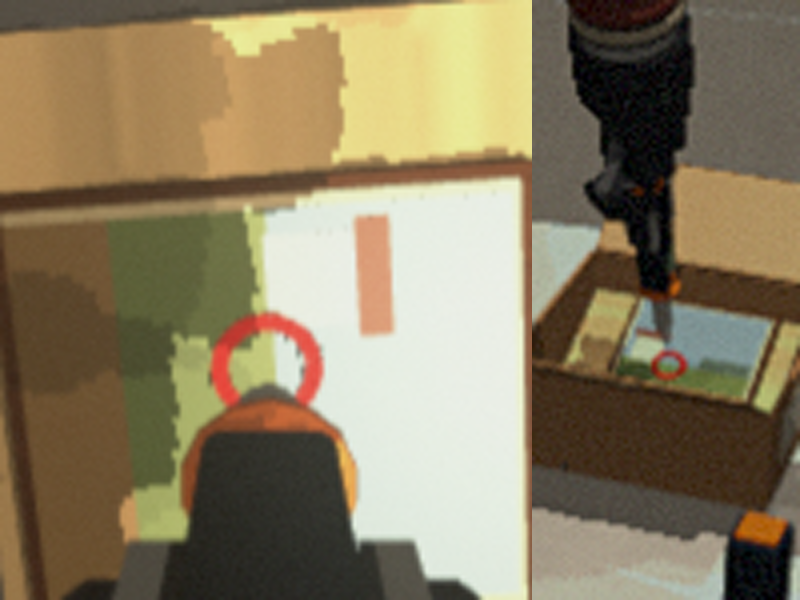

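Run:
```python
import fit
from fit import *
print('cmd att',att())
w=np.load('n.npy'); c3=campose('wrist',dict(tcp_pos=w[:3],ee_rot=w[3:]))
q=np.array([(5,213),(524,178),(267,365)])/4+[253,98]-.3
def res2(p):
    P=panel(p)[0]; return np.r_[res(p),(proj(P[[0,1,4]],c3)-q).ravel()]
for drop in (0,1):
    f=(lambda p:res2(p)) if not drop else (lambda p:np.delete(res2(p),[4,5,14,15]))
    s=least_squares(f,[.3,60,0,18,3,YAW],loss='soft_l1'); P,n,u=panel(s.x)
    print(s.x.round(3),'spot',P[4].round(1),'n',n.round(3),f(s.x)[-6:].round(1))
R=Rot.from_euler('xyz',w[3:],degrees=True).as_matrix(); print('tool axis',-R[:,2].round(3))
```

```text
cmd att [np.float64(160.59129557173583), np.float64(-1.2731001903231487), np.float64(-10.551499312483115)]
[  0.343  67.104 -10.155  19.092   4.718  -7.   ] spot [ 602.4 -207.1   48.8] n [0.041 0.334 0.942] [-0.5 -0.2 -1.   0.1  0.1 -0. ]
[  0.345  67.019 -10.531  18.438   4.39   -7.129] spot [ 602.  -207.    48.3] n [0.042 0.335 0.941] [-0.8 -0.4 -0.8  0.2 -0.   0.2]
tool axis [0.038 0.331 0.943]
```

```bash
cat > press.py <<'E'
from h import *
a=att(); off=-(np.array([608.548,-162.534,176.432])-(SP+N*(L+25)))
def fn(k=8):
    f=[]
    for _ in range(k): wait(.05); o=get_obs(); f.append(np.array(o['wrist_force'])@N)
    e=(np.array(o['tcp_pos'])-SP); ax=e@N-L; lat=e-N*(e@N)
    return np.mean(f),np.std(f),ax,lat,o['t']
def to(d): move_l(list(SP+N*(L+d)+off),a,speed=40)
E
python3 - <<'E'
from press import *
to(8); b=fn(); print(b)
for d in (4,2,0,-2,-4,-5.5):
    to(d); r=fn(6); print(d,'dF',round(r[0]-b[0],2),'sd',round(r[1],2),'ax',round(r[2],2),'lat',r[3].round(1),r[4])
    if r[0]-b[0]>1.9: break
np.save('base.npy',b[0])
E
```

```text
(np.float64(-1.1689065723444354), np.float64(0.5516606990950456), np.float64(6.584178909545244), array([-0.79209895,  0.36501057, -0.09413337]), 24.7167)
4 dF -0.39 sd 0.24 ax 2.42 lat [-0.9  0.4 -0.1] 25.2667
2 dF 0.36 sd 0.44 ax 0.5 lat [-0.8  0.3 -0.1] 25.8167
0 dF 1.14 sd 0.46 ax -1.58 lat [-0.9  0.4 -0.1] 26.3667
-2 dF 1.2 sd 0.51 ax -3.61 lat [-0.9  0.4 -0.1] 26.9167
-4 dF 1.89 sd 0.16 ax -5.62 lat [-0.9  0.4 -0.1] 27.4667
-5.5 dF 2.01 sd 0.59 ax -7.1 lat [-0.9  0.4 -0.1] 28.0167
```

Run:
```python
from press import *
r=fn(40); F=r[0]+1.33; print('F',round(F,2),'x',round((F-.6)/.2,1),'ax',r[2],r[4])
to(-4.5); r=fn(60); F=r[0]+1.33; print('F',round(F,2),'x',round((F-.6)/.2,1),'ax',r[2],r[3],r[4])
o=get_obs(); im=get_image('wrist'); cam=campose('wrist',o); p=proj([SP],cam)[0]; x0,y0=int(p[0])-60,int(p[1])-75; print(p,x0,y0,o['ee_rot'],o['grip_width'])
s=get_image('side'); u=proj([SP],campose('side'))[0].astype(int)
a_=cv2.resize(im[y0:y0+150,x0:x0+100,::-1],(400,600),interpolation=cv2.INTER_CUBIC); b_=cv2.resize(s[u[1]-50:u[1]+25,u[0]-25:u[0]+25,::-1],(400,600),interpolation=cv2.INTER_CUBIC)
cv2.imwrite('pics/fc.png',np.hstack([a_,b_]))
```

```text
F 2.26 x 8.3 ax -7.123234645241212 30.0167
F 2.14 x 7.7 ax -6.1552778915744994 [-0.93054328  0.39182789 -0.09762385] 33.2667
[319.80660354 195.63781811] 259 120 [160.59127802  -1.27495098 -10.55293003] 21.19796734421795
```

View pics/fc.png

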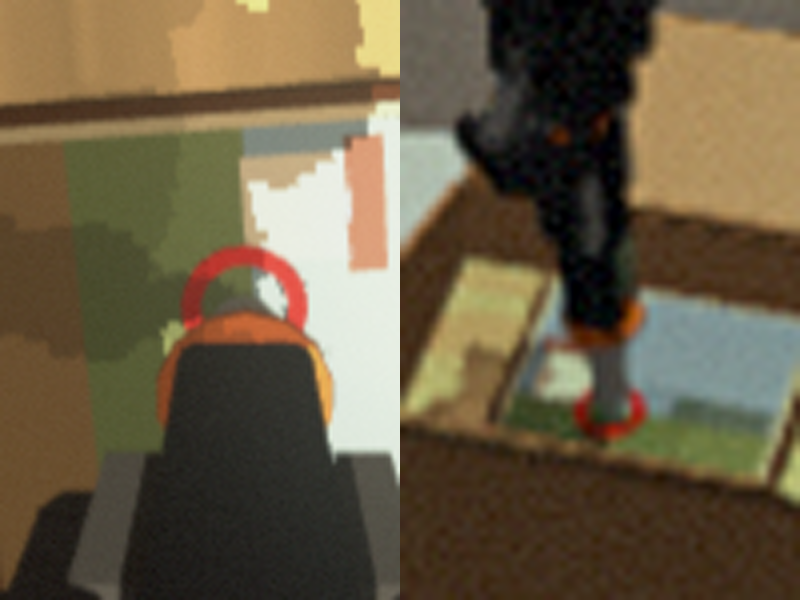

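The tip sits inside the ring, square to the panel, and the force of about 2.1 N puts the plunger roughly half way in. I'm handing it in.

```bash
python3 -c "
from station import *
print(sign_off())"
```

```text
the job is handed in; nothing more can be done
None
```

Both flaps are folded well back, and the job is handed in at about 33 s with the small gauge still gripped, square to the panel, its tip inside the red ring at about 2.1 N (plunger about 7–8 mm in by force, not measured directly).

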